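# Hang the ear defenders on the blow-off stand and hold the air lever at its third notch

## Robot

A 6-joint arm with a two-finger parallel gripper is mounted at the origin on the work surface. World frame = base frame: x ahead of the robot, y to its left, z up, the work surface at z = 0. Lengths are in m, angles in rad, forces in N, time in s.
With the tool pointing down it reaches from about 0.3 to 0.775 m from the base axis. Payload 14.6 kg.
Tool frame: the origin (TCP) lies midway between the tips of the shut fingers; the grasp point (between the pads) lies 19 mm behind it; z points along the fingers, y is the line along which they close (so a half turn about z gives the same grasp; the last joint's range is limited). The gripper opens to 85 mm and grips with 20 to 120 N. Pads are 22 mm wide; open, the fingers measure 114 mm over their backs; the gripper's body (76 mm by 85 mm) begins 54 mm behind the grasp point. The pads swing forward as they close: fully open they stand 13 mm farther back than shut.
Start: joints at [-1.267, 0.3, 1.521, -0, 1.321, -0.067], TCP at [0.199, -0.513, 0.231] pointing down, gripper open.
Joint ranges: [-3.03, 3.03], [-0.79, 2.21], [0.23, 2.52], [-1.04, 4.18], [0, 3.07], [-2.55, 2.55]. Speed limits (rad/s): [2.22, 2.22, 2.57, 3.14, 3.14, 3.14].

## Interface

Orientations are given as a 3x3 rotation matrix whose columns are the frame's x, y, z axes.
In Python, from cell import ctrl gives the robot as it stands. Calls block until the motion is done:
- ctrl.goto(position, orientation): joint-space move of the TCP to a pose.
- ctrl.move_straight(position, rot=None, v=0.15): straight line of the TCP; rot=None keeps the orientation; v is the mean speed in m/s.
- ctrl.move_joints(angles): joint-space move.
- ctrl.open() and ctrl.grasp(force=None): open the fingers fully, or close them until they stop; force is the grip in N (None keeps the last).
- ctrl.pause(seconds).
- ctrl.solve_ik(position, orientation): joint angles nearest the present ones, or None.
- ctrl.get_state(): the state.
- ctrl.snapshot(name): name is "scene" or "side" or "wrist"; returns a dict with "img" (400x640x3 uint8, red, green, blue), "camera_matrix" (3x3 intrinsics, pixels), "pose" (4x4, takes a point from camera to world coordinates); the wrist camera has in their place "hand_eye" (4x4, takes a point from camera to tool coordinates, whose origin is the TCP and whose axes are the flange's). Camera axes: x right, y down, z forward; pixel columns grow to the right and rows downward; lengths in m; the calibration is good to about 2 mm. A picture is of the moment at which its call begins: read the wrist's pose just before it. There is no depth.
A pose or a line that the arm cannot do raises ctrl.MotionError and nothing moves.
- ctrl.finish_job(): hands the job in; it is judged then, once.
The state is a dict: "time_s": time; "joint_positions": joint angles; "dq": joint speeds; "joint_torque": joint torques, N m; "eef_pos": TCP position; "orientation": TCP orientation; "wrist_force": force on the tool from outside, world axes, zero at the start; "ft_torque": the same for the moment, N m; "finger_gap": opening from 0.0 (shut) to 1.0 (fully open); "finger_force": force on a finger pad.
Only numpy, scipy, OpenCV 4.12 (cv2) and the standard library are available. Lean on these libraries where they do the work, as an engineer would, in place of code of your own. Each camera call takes 0.05 s, during which the arm holds its last target. There are 200 camera calls.

## Task

Hang the dusty ear defenders by the headband over the bar of the blow-off stand, one cup on each side, without tipping them over, and let go. Then press the spring-return air lever down past two notches to the third, short of its end stop, keep it there for over two seconds and finish while still holding it there. Leave the spray can, tub and tape measure where they are.

Things in the scene. Friction and masses are not known exactly. Their poses are not given: they have to be found in the camera images.
- ear: Ear defenders, rigid, about 0.24 kg, standing on two grey cups; 158 mm wide (y), 48 deep (x), 145 high. Origin: underside, midway between the cups; z up. Arched black headband, 22 mm wide (x). Cups to z = 66 mm, 72 mm free between them. Rubber pad on the crown, 26 mm (x) by 46 (y), z = 127 to 145: grip it across x from above, at most 16 mm deep. Same after half a turn about z.
- band_under (a point): Middle of the underside of the headband's crown, where the bar should bear: 123 mm above the ear defenders' origin, on their z axis; axes as ear. The underside is flat there for 44 mm along y.
- stand: Blow-off stand, fixed. Origin on the counter under the bar; z up. Level steel bar, 20 mm thick, along x from its free end at x = -65 mm (towards the robot) to a post at x = 70 to 94; bar top at z = 165 mm, nothing higher. Hang the band at x = 0, its width along the bar. Crosspiece at z = 75 with nozzles at y = +-55 reaching to x = 55. Base plate 160 x 110 x 8 mm.
- valve: Air valve, fixed: grey block, round housing (48 mm wide, radius 44 about the pivot) and a lever pointing to -x (towards the robot). Origin on the counter; z up. Pivot at x = 75, y = 0, z = 115 mm, axis along y. On the lever's +y side a curved plate (y = 23 to 33 mm, out to 74 mm from the pivot) has three dark ribs; the lever is level with one in each notch, first at the top.
- airlever: The whole air lever, which turns about its pivot; a steel bar 16 mm wide, ending in a flat black paddle, 50 mm long (along the lever), 46 wide (y), 8 thick. Origin on the pivot; x points from the paddle to the pivot, z out of the upper face; the paddle's centre is at x = -110 mm.
- paddle_top (a point): Middle of the paddle's upper face, 4 mm over its centre: press here from above with shut fingertips. 156 mm above the counter at rest, 92 mm in the third notch. Axes as airlever.
- lever (a joint): Lever angle, rad: 0 at rest (0.35 above level), grows when pressed; paddle centre height = 115 mm + 110 mm x sin(0.35 - value). Notches at 0.2, 0.4, 0.6, between bumps of 2 to 3 N at 0.1, 0.3, 0.5, 0.7; end stop 0.8. The spring always returns it (notches do not keep it): at the paddle about 3 to 5 N to start, 4 to 9 N at the third, which means 0.52 to 0.69.
- spray: Spray can, 52 mm across, 120 mm high, standing; origin in the middle of its underside. To be left alone.
- tub: Screw tub with white cap, 68 mm across, 75 mm high; origin in the middle of its underside. To be left alone.
- tape: Tape measure, 66 x 34 x 60 mm; origin in the middle of its underside. To be left alone.
Mind the look-alikes: they are no part of the job. What is shaped like the ear but blue or red is not meant.

How it is judged:
On the way, in this order (a step that is already met when the one before it is completed fails the run):
1. the ear defenders hang over the bar, let go and at rest, with the lever still up (x of band_under in the frame of stand between -0.06 and 0.06 m and y of band_under in the frame of stand between -0.03 and 0.03 m and z of band_under in the frame of stand between 0.15 and 0.18 m and angle between the x axis of ear and the x axis of stand, either way round below 0.6 rad and angle between ear's own z axis and vertical below 0.5 rad and contact force between ear and stand above 0.5 N and contact force between ear and the arm below 0.1 N and contact force between ear and the fingers below 0.1 N and linear speed of ear below 0.03 m/s and value of joint lever below 0.1 rad), for 0.2 s.
2. the robot holds the lever in its third notch for two seconds, the ear defenders still hanging (x of band_under in the frame of stand between -0.06 and 0.06 m and y of band_under in the frame of stand between -0.03 and 0.03 m and z of band_under in the frame of stand between 0.15 and 0.18 m and angle between the x axis of ear and the x axis of stand, either way round below 0.6 rad and angle between ear's own z axis and vertical below 0.5 rad and contact force between ear and stand above 0.5 N and contact force between ear and the arm below 0.1 N and contact force between ear and the fingers below 0.1 N and value of joint lever between 0.52 and 0.69 rad and (contact force between airlever and the fingers above 1 N or contact force between airlever and the arm above 1 N)), for 1.8 s.
At the end, for the whole second after the job is handed in: Ear defenders at rest, untouched, crown over the bar (30 mm sideways, 60 mm along it, 15 mm in height; band across the bar within 0.6 rad, tilt under 0.5 rad); after about 2 s in the third notch the robot still presses the paddle (over 1 N), lever still at 0.52 to 0.69 rad (all of step 2 and linear speed of ear below 0.05 m/s and velocity of joint lever between -0.15 and 0.15 rad/s); the arm keeps its last pose, push and grip.
It fails at once if a bystander is moved by more than 25 mm (distance of any of spray, tub, tape from where it was at the start of the episode above 0.025 m).
It fails at once if a bystander is knocked over (angle between any of spray, tub, tape's own z axis and vertical above 0.5 rad).
It fails at once if the ear defenders are tipped over (angle between ear's own z axis and vertical above 1 rad).
It also fails if it takes over 64 s, if anything falls off the work surface, if the arm or the gripper's body presses on something with over 40 N, if the wrist force passes 120 N, or if a joint passes its speed limit or range.

## Working session

There is one attempt and no reset: what is moved stays moved. The work goes in short steps, each a Python script; the robot and the scene stay as the last script left them, time stands still between calls to the robot, and variables do not carry over. Pictures are saved under pics/ and viewed, at most 10 in all, crops included, and the job is handed in when it is done.

```bash
mkdir -p pics; ls
python3 - <<'E'
from cell import ctrl
import cv2,numpy as np
for n in ["scene","side"]:
    s=ctrl.snapshot(n); cv2.imwrite(f"pics/{n}0.png",s["img"][:,:,::-1]); np.savez(f"{n}0.npz",**{k:s[k] for k in("img","camera_matrix","pose")})
    print(n,s["camera_matrix"].round(1).tolist(),s["pose"].round(3).tolist())
E
```

```text
pics
scene [[456.4, 0.0, 321.6], [0.0, 456.4, 199.3], [0.0, 0.0, 1.0]] [[0.76, 0.473, -0.446, 1.066], [0.65, -0.572, 0.501, -0.494], [-0.018, -0.67, -0.742, 0.88], [0.0, 0.0, 0.0, 1.0]]
side [[425.3, 0.0, 319.9], [0.0, 425.3, 201.1], [0.0, 0.0, 1.0]] [[0.966, -0.142, 0.217, 0.392], [-0.259, -0.578, 0.774, -0.775], [0.016, -0.804, -0.595, 0.734], [0.0, 0.0, 0.0, 1.0]]
```

View pics/scene0.png

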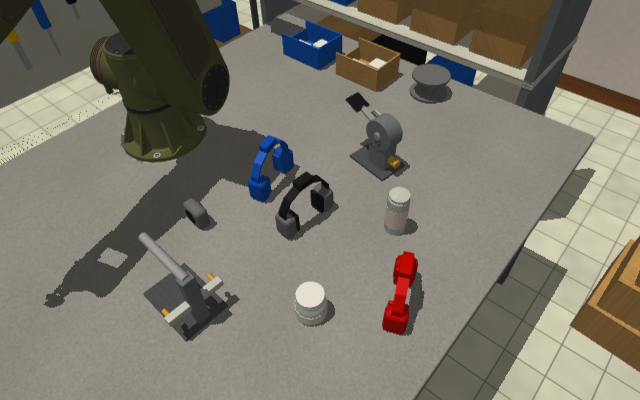

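View pics/side0.png

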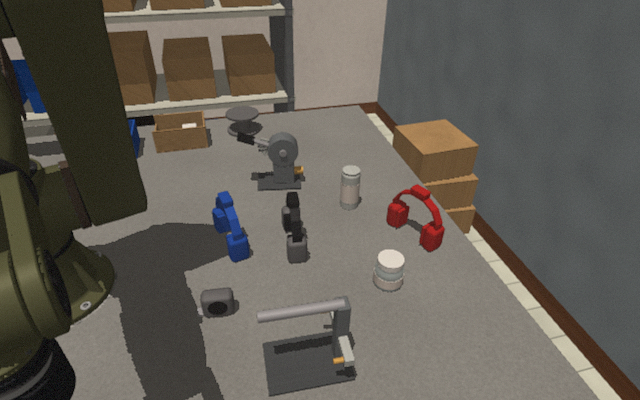

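Scene view: the ear look-alikes are blue at (270,168), black with grey cups at (305,205) and red at (402,292). I choose the black one at (305,205), which is at (294,228) in the side view. Stand bar runs (145,238)-(185,275), valve at (380,135), tape (195,213), tub (311,302), spray (397,210).

Run:
```python
import cv2,numpy as np
a=cv2.imread("pics/scene0.png");b=cv2.imread("pics/side0.png")
def c(i,x,y):
    t=cv2.resize(i[y:y+100,x:x+88],None,fx=3,fy=3,interpolation=cv2.INTER_CUBIC)
    return t
r1=np.hstack([c(a,262,150),c(a,140,230),c(a,335,85)]);r2=np.hstack([c(b,255,180),c(b,260,290),c(b,230,105)])
cv2.imwrite("pics/m.png",np.vstack([r1,r2]));print(np.vstack([r1,r2]).shape)
```

```text
(600, 792, 3)
```

View pics/m.png

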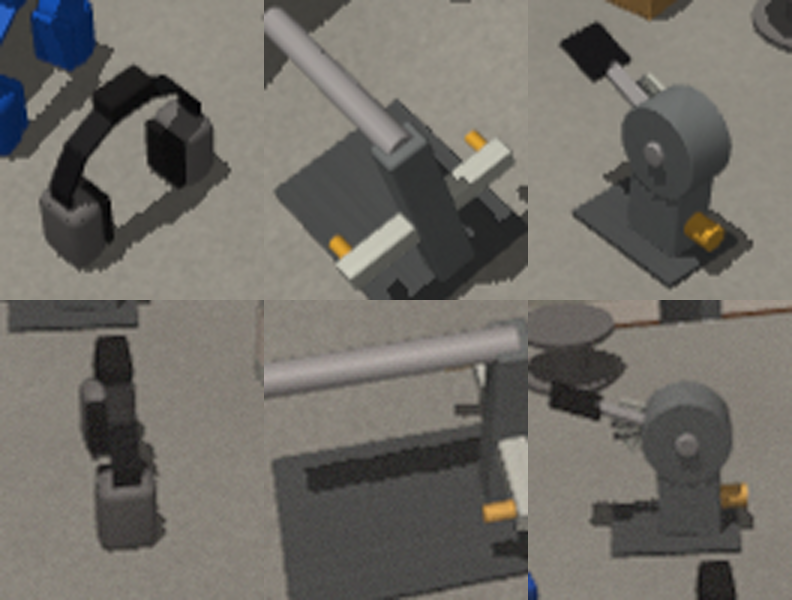

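Crop confirms the black band with grey cups. Triangulating hand-picked features.

```bash
cat > h.py <<'E'
import numpy as np,cv2
D={n:np.load(f"{n}0.npz") for n in("scene","side")}
def ray(K,T,p):
    d=T[:3,:3]@np.linalg.solve(K,[p[0],p[1],1.]); return T[:3,3],d/np.linalg.norm(d)
def tri(rs):
    A=sum(np.eye(3)-np.outer(d,d) for o,d in rs);b=sum((np.eye(3)-np.outer(d,d))@o for o,d in rs)
    x=np.linalg.solve(A,b);return x,max(np.linalg.norm((np.eye(3)-np.outer(d,d))@(x-o)) for o,d in rs)
def plane(r,z): o,d=r;return o+d*(z-o[2])/d[2]
def R(n,p): return ray(D[n]["camera_matrix"],D[n]["pose"],p)
E
python3 - <<'E'
from h import *
P={"pad":((302.7,179.3),(292.5,195)),"paddle":((357.3,102.3),(245.7,138.3)),"hub":((376.3,136),(283,153.3)),
"barfree":((144.5,238),(259,317)),"barpost":((183,277),(345,303)),"valve_fr":((387,180),(300,188))}
for k,(a,b) in P.items():
    x,e=tri([R("scene",a),R("side",b)]);print(k,x.round(3),round(e,4))
for n,p in (("scene",(287,229)),("scene",(324,204)),("side",(297,253)),("side",(286,210))):print("cup",n,plane(R(n,p),.033).round(3))
for n,p in (("scene",(144.5,238)),("scene",(183,277)),("side",(259,317)),("side",(345,303))):print("bar",n,plane(R(n,p),.155).round(3))
for n,p in (("scene",(311,294)),("side",(390,259)),):print("tub",plane(R(n,p),.075).round(3))
for n,p in (("scene",(398,195)),("side",(351,172)),):print("spray",plane(R(n,p),.12).round(3))
for n,p in (("scene",(196,213)),("side",(217,303)),):print("tape",plane(R(n,p),.03).round(3))
for n,p in (("scene",(272,165)),("side",(230,228)),):print("blue",plane(R(n,p),.07).round(3))
from cell import ctrl
s=ctrl.get_state();print(s["orientation"].round(2) if hasattr(s["orientation"],"round") else s["orientation"],s["wrist_force"])
E
```

```text
pad [0.55  0.024 0.146] 0.0031
paddle [0.476 0.322 0.152] 0.0006
hub [0.574 0.277 0.116] 0.0004
barfree [ 0.421 -0.309  0.151] 0.0006
barpost [ 0.566 -0.322  0.163] 0.0022
valve_fr [ 0.622  0.276 -0.012] 0.0001
cup scene [ 0.556 -0.046  0.033]
cup scene [0.572 0.07  0.033]
cup side [ 0.541 -0.05   0.033]
cup side [0.549 0.12  0.033]
bar scene [ 0.425 -0.311  0.155]
bar scene [ 0.558 -0.318  0.155]
bar side [ 0.42  -0.311  0.155]
bar side [ 0.569 -0.318  0.155]
tub [ 0.732 -0.158  0.075]
tub [ 0.727 -0.162  0.075]
spray [0.734 0.139 0.12 ]
spray [0.731 0.131 0.12 ]
tape [ 0.347 -0.152  0.03 ]
tape [ 0.347 -0.154  0.03 ]
blue [0.404 0.062 0.07 ]
blue [0.396 0.036 0.07 ]
[[ 0.93  0.36 -0.  ]
 [ 0.36 -0.93  0.  ]
 [ 0.   -0.   -1.  ]] [-0.23635312 -0.00286254  0.38129858]
```

```bash
cat >> h.py <<'E'
def Rd(yaw,flip=False):  # tool y along (cos,sin)yaw, pointing down
    y=np.array([np.cos(yaw),np.sin(yaw),0]);y=-y if flip else y
    z=np.array([0,0,-1.]);return np.column_stack([np.cross(y,z),y,z])
def wsnap(ctrl,name):
    s=ctrl.get_state();T=np.eye(4);T[:3,:3]=s["orientation"];T[:3,3]=s["eef_pos"]
    w=ctrl.snapshot("wrist");T=T@w["hand_eye"]
    np.savez(name+".npz",img=w["img"],camera_matrix=w["camera_matrix"],pose=T);cv2.imwrite(f"pics/{name}.png",w["img"][:,:,::-1])
E
python3 - <<'E'
from h import *
from cell import ctrl
w=ctrl.snapshot("wrist");print(w["hand_eye"].round(3).tolist())
for fl in(0,1):
    for n,p,y in(("ear",(.55,.024,.33),.1),("stand",(.486,-.314,.31),-.06),("paddle",(.476,.322,.3),-.18)):
        q=ctrl.solve_ik(p,Rd(y,fl));print(fl,n,None if q is None else np.round(q,2))
q=ctrl.solve_ik((.55,.024,.33),Rd(.1,0))
fl=0 if q is not None and abs(q[5])<1.9 else 1
ctrl.goto((.51,.024,.33),Rd(.1,fl));wsnap(ctrl,"w1")
ctrl.move_straight((.56,.024,.33),v=.2);wsnap(ctrl,"w2")
print(fl,ctrl.get_state()["time_s"])
a=cv2.imread("pics/w1.png");b=cv2.imread("pics/w2.png")
cv2.imwrite("pics/w12.png",cv2.resize(np.vstack([a,b]),None,fx=.75,fy=.75))
E
```

```text
[[-0.001, -0.959, -0.284, 0.072], [1.0, -0.001, -0.0, 0.001], [0.0, -0.284, 0.959, -0.142], [0.0, 0.0, 0.0, 1.0]]
0 ear [-0.02  0.25  1.36 -0.    1.53 -0.12]
0 stand [-0.64  0.32  1.31 -0.    1.51 -0.58]
0 paddle [ 0.53  0.31  1.34 -0.    1.48  0.71]
1 ear None
1 stand None
1 paddle [ 0.53  0.31  1.34 -0.    1.48 -2.43]
0 2.8917
```

View pics/w12.png

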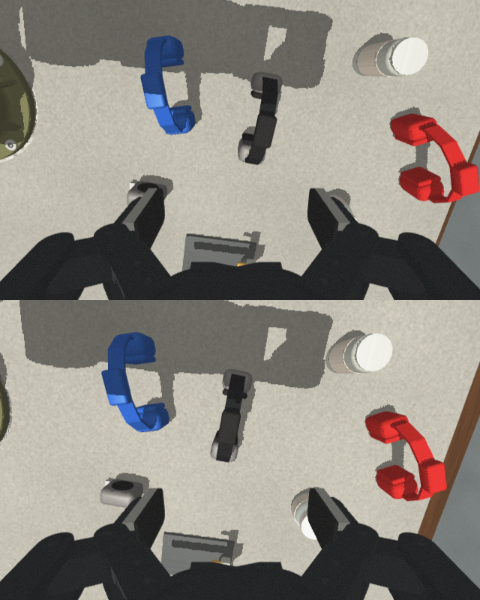

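Both wrist views show the black ears upright: pad near (352,171) in w1 and (305,173) in w2 (full pixels). Blue is left, red right.

Run:
```python
import cv2,numpy as np
t=[]
for n,x,y in(("w1",305,85),("w2",265,85)):
    t.append(cv2.convertScaleAbs(cv2.resize(cv2.imread(f"pics/{n}.png")[y:y+140,x:x+95],None,fx=4,fy=4),alpha=1.8))
cv2.imwrite("pics/wc.png",np.hstack(t))
```

```text
(no output)
```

View pics/wc.png

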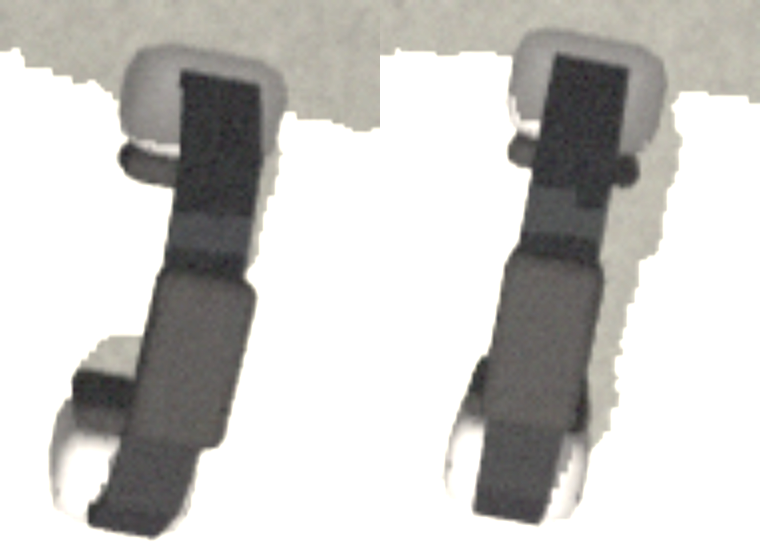

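```bash
cat >> h.py <<'E'
def W(n,p):
    d=np.load(n+".npz");return ray(d["camera_matrix"],d["pose"],p)
E
python3 - <<'E'
from h import *
f1=lambda p:(305+p[0]/4,85+p[1]/4)
f2=lambda p:(265+p[0]/4,85+p[1]/4)
for k,a,b in(("far",(211,277),(178,258)),("near",(177,438),(154,424)),("c",(195,357),(165,342))):
    r1,r2=W("w1",f1(a)),W("w2",f2(b))
    x,e=tri([r1,r2]);y,e2=tri([r1,r2,R("scene",(302.7,179.3))]) if k=="c" else (x,0)
    print(k,x.round(4),round(e,4),plane(r1,.145).round(4),plane(r2,.145).round(4),y.round(4),round(e2,4))
E
```

```text
far [0.5529 0.0454 0.138 ] 0.0002 [0.5518 0.0463 0.145 ] [0.5529 0.0466 0.145 ] [0.5529 0.0454 0.138 ] 0
near [ 0.5506 -0.0006  0.1314] 0.0003 [0.5487 0.0035 0.145 ] [0.5507 0.003  0.145 ] [ 0.5506 -0.0006  0.1314] 0
c [0.5515 0.0237 0.138 ] 0.0003 [0.5505 0.0254 0.145 ] [0.5516 0.0249 0.145 ] [0.5509 0.0242 0.1419] 0.0011
```

Pad centre (0.551, 0.025), top ≈0.142, yaw ≈ -0.06. Grasp and lift.

Run:
```python
from h import *
from cell import ctrl
ctrl.goto((.551,.0245,.22),Rd(-.06));ctrl.move_straight((.551,.0245,.1295),v=.12)
print(ctrl.get_state()["wrist_force"])
ctrl.grasp(40);s=ctrl.get_state();print(s["finger_gap"],s["finger_force"],s["wrist_force"],s["eef_pos"])
ctrl.move_straight((.551,.0245,.16),v=.08);ctrl.pause(.2);s=ctrl.get_state();print(s["finger_gap"],s["finger_force"],s["wrist_force"],s["ft_torque"])
ctrl.move_straight((.551,.0245,.335),v=.2);print(ctrl.get_state()["time_s"])
for n in("scene","side"):cv2.imwrite(f"pics/{n}1.png",ctrl.snapshot(n)["img"][:,:,::-1])
a=cv2.imread("pics/scene1.png")[40:300,130:450];b=cv2.imread("pics/side1.png")[40:300,130:450]
cv2.imwrite("pics/l.png",np.hstack([a,b]))
```

```text
[ 0.40653996 -0.02804424  0.27626899]
0.29501509192038794 40.46559691429138 [-0.76622987 -0.37879535  4.7234545 ] [0.55117134 0.02449045 0.12985979]
0.29176033696515447 39.784061908721924 [-0.64078926 -0.79414568 -1.25413608] [0.04199121 0.02361309 0.01693559]
6.65
```

View pics/l.png

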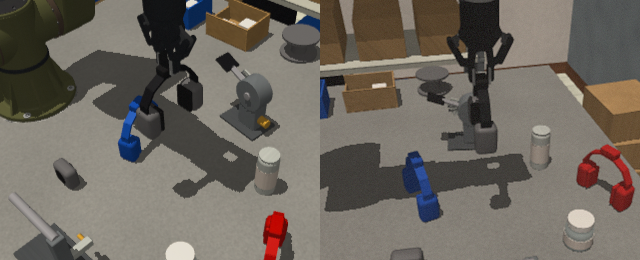

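Ears are held upright at (200,95 in left crop). Carry on to the bar.

Run:
```python
from h import *
from cell import ctrl
ctrl.goto((.486,-.3145,.345),Rd(-.06));ctrl.move_straight((.486,-.3145,.182),v=.1)
s=ctrl.get_state();print(s["wrist_force"],s["ft_torque"],s["finger_gap"],s["time_s"])
for n in("scene","side"):cv2.imwrite(f"pics/{n}2.png",ctrl.snapshot(n)["img"][:,:,::-1])
a=cv2.imread("pics/scene2.png")[170:370,80:280];b=cv2.imread("pics/side2.png")[220:400,220:400]
cv2.imwrite("pics/l2.png",np.hstack([cv2.resize(a,(400,400)),cv2.resize(b,(400,400))]))
```

```text
[-0.50187577 -0.2223264  -1.85288381] [-0.01396712 -0.05372026  0.06595677] 0.29437473916540385 9.8333
```

View pics/l2.png

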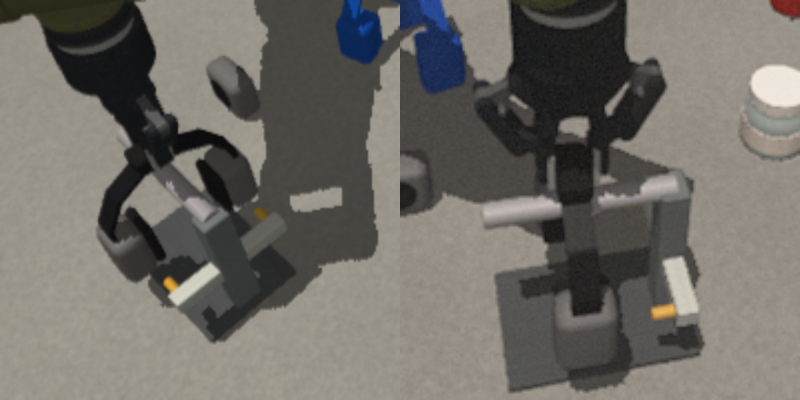

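The band straddles the bar: bar between the cups at (180,185) left, crown over mid-bar at (575,190) right. Lower to contact, let go and retreat.

Run:
```python
from h import *
from cell import ctrl
f0=ctrl.get_state()["wrist_force"][2]
for z in np.arange(.180,.165,-.0015):
    ctrl.move_straight((.486,-.3145,z),v=.04);f=ctrl.get_state()["wrist_force"][2]
    if f-f0>2.5:break
s=ctrl.get_state();print(z,f-f0,s["ft_torque"])
ctrl.open();ctrl.pause(.3);s=ctrl.get_state();print(s["wrist_force"],s["finger_gap"])
ctrl.move_straight((.486,-.3145,.22),v=.06);ctrl.move_straight((.486,-.3145,.34),v=.2)
ctrl.pause(.3);print(ctrl.get_state()["time_s"])
for n in("scene","side"):cv2.imwrite(f"pics/{n}3.png",ctrl.snapshot(n)["img"][:,:,::-1])
a=cv2.imread("pics/scene3.png")[170:370,80:280];b=cv2.imread("pics/side3.png")[220:400,220:400]
cv2.imwrite("pics/l3.png",np.hstack([cv2.resize(a,(400,400)),cv2.resize(b,(400,400))]))
```

```text
0.17099999999999999 8.088003466368981 [ 0.18610032  0.31667467 -0.06190002]
[-0.37445259 -1.3120783  -0.02913681] 0.9993095278383092
14.6167
```

View pics/l3.png

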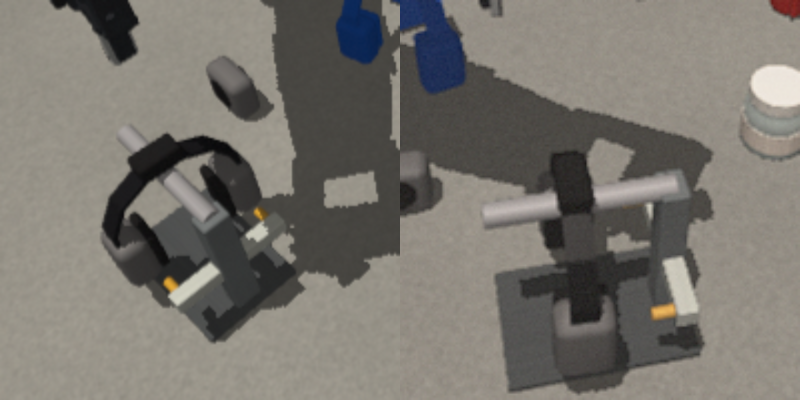

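Ears hang upright and free across mid-bar, crown pad at (152,152) left, (573,180) right. Now the lever; contact first.

Run:
```python
from h import *
from cell import ctrl
th=-.178-np.pi/2;x,y=.472,.3227
ctrl.grasp(30)
ctrl.goto((x,y,.30),Rd(th));ctrl.move_straight((x,y,.17),v=.15);f0=ctrl.get_state()["wrist_force"][2]
for z in (.165,.160,.155,.150,.14,.13,.12,.11,.10,.094):
    ctrl.move_straight((x,y,z),v=.05);s=ctrl.get_state();print(z,np.round(s["eef_pos"],4),round(s["wrist_force"][2]-f0,2))
    if z==.15 and s["wrist_force"][2]-f0<1:break
print(s["time_s"],s["wrist_force"])
for n in("scene","side"):cv2.imwrite(f"pics/{n}4.png",ctrl.snapshot(n)["img"][:,:,::-1])
a=cv2.imread("pics/scene4.png")[80:180,330:430];b=cv2.imread("pics/side4.png")[100:200,215:315]
cv2.imwrite("pics/l4.png",np.hstack([cv2.resize(a,(400,400)),cv2.resize(b,(400,400))]))
```

```text
0.165 [0.472  0.3227 0.1651] 0.43
0.16 [0.4722 0.3229 0.1601] 2.95
0.155 [0.4721 0.3228 0.1551] 5.07
0.15 [0.472  0.3227 0.1501] 1.89
0.14 [0.4719 0.3226 0.14  ] 2.44
0.13 [0.472  0.3229 0.1304] 6.66
0.12 [0.472  0.3227 0.1203] 4.5
0.11 [0.4724 0.3228 0.1107] 8.54
0.1 [0.4727 0.3227 0.1007] 6.81
0.094 [0.4728 0.3228 0.0948] 7.68
21.9417 [-0.06035763  0.23328919  7.27075116]
```

View pics/l4.png

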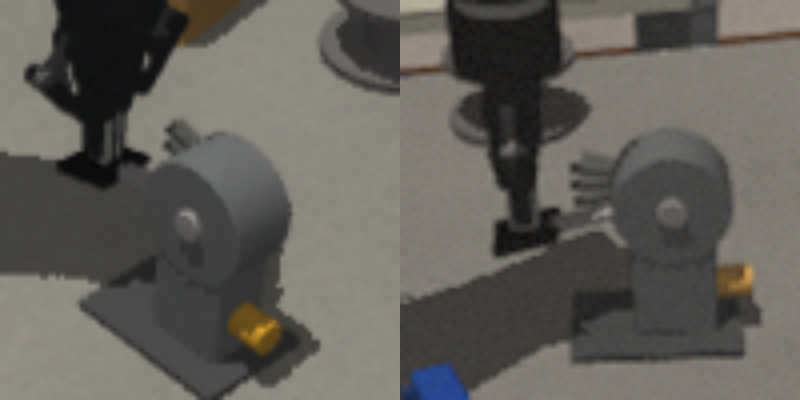

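The side view shows the lever at (590,217), level with the third rib (197) once its 28 mm depth offset is allowed for. The three force peaks passed agree. Hold and hand in.

Run:
```python
from h import *
from cell import ctrl
ctrl.pause(2.6);s=ctrl.get_state();print(s["eef_pos"],s["wrist_force"],s["time_s"])
d=cv2.imread("pics/side3.png").astype(int);e=ctrl.snapshot("side")["img"][:,:,::-1].astype(int)
print("ear region change",np.abs(d-e)[285:400,250:340].mean())
print(ctrl.finish_job())
```

```text
[0.47272635 0.32274155 0.09490455] [ 0.64432752 -0.14675541  6.16280813] 24.6417
ear region change 18.068341384863125
the job is handed in; nothing more can be done
None
```

I handed the job in at 24.6 s. The ear defenders were hanging on the bar, let go, when last viewed (14.6 s), and the paddle was held in what I judge to be the third notch for over 2.6 s, at about 6 N. That judgement rests on three force peaks passed, tip height 95 mm and the third rib, as I had no direct lever-angle reading. The final image check of the ear area showed a mean pixel change of 18, which I put down to the arm's moved shadow but did not view, and the hand-in gave no verdict.

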